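# Feed the carved mask into the dust box

### The arm

A 6-joint arm with a two-finger parallel gripper is mounted at the origin on the work surface. World frame = base frame: x ahead of the robot, y to its left, z up, the work surface at z = 0. Lengths are in m, angles in degrees, forces in N, time in s.
With the tool pointing down it reaches from about 0.4 to 0.825 m from the base axis. Payload 7 kg.
Tool frame: the origin (TCP) lies midway between the tips of the shut fingers; the grasp point (between the pads) lies 19 mm behind it (hold_point_z is the distance from the TCP to the grasp point, in m); z points along the fingers, y is the line along which they close (so a half turn about z gives the same grasp; the last joint's range is limited). The gripper opens to 88 mm and grips with 3 to 60 N. Pads are 19 mm wide; open, the fingers measure 130 mm over their backs; the gripper's body (78 mm by 193 mm) begins 47 mm behind the grasp point.
Start: joints at [-53.279, 20.546, 0.682, 0, -70.136, -16.507], TCP at [0.233, -0.633, 0.227] pointing down, gripper open.
Joint ranges: [-176.03, 176.03], [-82.01, 121.73], [-58.28, 71.71], [-173.87, 95.51], [-174.79, -0.11], [-173.66, 173.66]. Speed limits (degrees/s): [136.94, 136.94, 172.46, 180, 180, 180].

### API

Orientations are given as [roll, pitch, yaw] about the fixed x, y, z axes, in that order (R = Rz(yaw) Ry(pitch) Rx(roll)).
In Python, from plant import get_state, capture, close_job, hold_point_z gives the robot as it stands.
- The arm moves only by the shell command python3 -m inch 'ROWS' [FORCE]. ROWS is text: rows parted by semicolons, each of 5 numbers parted by spaces: the shift along the tool's x, y, z normalised to -1 to 1, where 1 is 0.15 m, then the turn about the tool's z normalised to -1 to 1, where 1 is 360 degrees, then the opening, from 0 (shut) to 1 (fully open). In form: tx ty tz spin grip; .... A call has exactly 8 rows; each row shifts and turns the commanded pose from where the row before left it, along the tool's axes as they then stand; what a row does not reach is not made up. A row lasts 1/8 s, in which the tool goes at most 62.5 mm and 10.7 degrees, less where a joint would pass 70% of its speed; a pose out of reach is approached as far as the arm can. A call with a number of a shift or a turn outside -1 to 1 is refused whole. A call with a gripper value outside its range is refused whole. The fingers move at their own pace and stop on an object; FORCE is the grip in N (left out, the last holds). Time passes only in rows, so rows that do not move let the fingers close, or fill a call up. It gives the time, the measured TCP pose, the force, the opening and the grip force at its end, in the units of the state.
- get_state(): the state, without advancing time (a new reading comes with each control period).
- capture(name): name is "scene" or "top"; returns a dict with "color" (384x512x3 uint8, blue, green, red), "mtx" (3x3 intrinsics, pixels), "R" (3x3) and "t" (3): a world point X has camera coordinates R X + t. Camera axes: x right, y down, z forward; pixel columns grow to the right and rows downward; lengths in m; the calibration is good to about 2 mm. A picture is of the moment at which its call begins. There is no depth.
- close_job(): hands the job in; it is judged then, once.
The state is a dict: "time_s": time; "joints": joint angles; "qd": joint speeds; "joint_torque": joint torques, N m; "tcp_pos": TCP position; "eef_rot": TCP orientation; "contact_force": force on the tool from outside, world axes, zero at the start; "moment": the same for the moment, N m; "gripper_width": finger opening in m; "gripper_force": force on a finger pad.
Only numpy, scipy, OpenCV 4.12 (cv2) and the standard library are available. Lean on these libraries where they do the work, as an engineer would, in place of code of your own. Each camera call takes 0.05 s, during which the arm holds its last target. There are 200 camera calls.

### The job

Pick up the T-shaped wooden pusher and with it push the carved mask on its board through the spring flap until it is fully home against the back of the dust box. Its finish is fresh: do not touch the carving or its board with the gripper. Then draw the pusher out so that the flap shuts, stand the pusher on the bench as it was, clear of the feed board, and leave the other things where they are.

Things in the scene. Friction and masses are not known exactly. Their poses are not given: they have to be found in the camera images.
- dustbox: Fixed wooden box, clear sides and roof, feed board in front. Origin: on the bench below the closed flap, on the lane's centre line; +x = feed direction, z up. Feed board and inner floor: one level, 12 mm above the bench, x = -150 mm (open end) to 165 mm (inside of back wall). Lane 92 mm wide between rails 12 mm thick, 14 mm tall outside; box 120 mm wide, roof and front wall 125 mm above the bench.
- flap (a joint): Angle of the plywood flap (80 mm tall, 82 wide, 6 thick), hinged along its top edge 97 mm above the bench. 0 = shut, hanging, lower edge 5 mm above the floor; grows as it swings into the box (only), to 1.5. A light spring shuts it (0.3 to 1.5 N at its edge). It rides over the carving, then lies on the pusher's top until that is drawn out, which slides freely under it.
- doorway (a point): Middle of the doorway, on its sill: 12 mm above the dust box origin, same axes. Doorway 92 mm wide, 95 mm high above the sill; front wall from x = -14 mm to 0.
- home (a point): Point on the inner floor of the dust box where the carving's origin is when its board touches the back wall: 120 mm inside the doorway along the dust box +x. Its axes are those of the dust box. The board's rear edge is then 75 mm inside the doorway.
- carving: Carved wooden mask (dome 54 mm across, top 46 mm above the board's underside) fixed face up on the middle of a dark board 90 mm long (x, along the lane) x 84 mm wide x 12 mm thick; 0.15 to 0.3 kg. Origin: centre of the board's underside. It starts on the feed board in front of the flap, 4 mm play to each rail.
- pusher: T-shaped wooden pusher standing on its lower edge on the bench, 0.18 kg. Origin: on its underside at the place to grip; +x along the handle to the cross head, z up. Handle: upright strip 16 mm thick (y), 45 mm tall, x = -60 to 146 mm. Head: 60 mm wide, 45 mm tall, x = 146 mm to its flat front face at 160 mm. Heel block 40 mm wide, 30 mm tall, x = -74 to -50 mm. Centre of mass near x = 25 mm.
- whetstone: bystander: grey whetstone, 75 x 205 x 28 mm; origin under its centre.
- spraycan: bystander: standing spray can, 54 mm across, 150 mm tall; origin under its centre.
- chisel: bystander: carving chisel lying on the bench, about 210 mm long, handle 22 mm thick; origin about at its ferrule.
- head_blank: bystander: roughed-out wooden head, about 84 mm across, 115 mm tall, standing; origin under its centre.
- offcut: bystander: wood offcut 60 x 110 x 50 mm; origin under its centre.
- ramekin: bystander: white ceramic bowl, 76 mm across, 45 mm tall; origin under its centre.
Not all that is in view belongs to the job. Leave any green or orange look-alike of the pusher alone. What is shaped like the carving but turquoise is not meant.

How it is judged:
By the outcome, as a careful person would: the job done as asked, in the order asked, and still so for the second after the job is handed in, with the robot touching nothing.
It also fails if it takes over 64 s, if anything falls off the work surface, if the arm or the gripper's body presses on something with over 40 N, if the wrist force passes 120 N, or if a joint passes its speed limit or range.

## Working session

There is one attempt and no reset: what is moved stays moved. The work goes in short steps, Python scripts to look and compute and a shell command to move; the robot and the scene stay as the last step left them, time stands still between calls to the robot, and variables do not carry over. Pictures are saved under pics/ and viewed, at most 12 in all, crops included, and the job is handed in when it is done.

```bash
ls; mkdir -p pics; python3 - <<'E'
from plant import *
import cv2
print(get_state(),hold_point_z)
for n in("scene","top"):
    c=capture(n);cv2.imwrite(f"pics/{n}0.png",c["color"]);print(n,c["mtx"],c["R"],c["t"])
E
```

```text
pics
{'time_s': 0.0, 'joints': array([-5.32808609e+01,  2.05921561e+01,  6.32566374e-01, -2.14893116e-02,
       -7.01371799e+01, -1.65060096e+01]), 'qd': array([ 0.06326591, -0.09317934, -0.05923767, -0.04706966,  0.07862964,
        0.03579849]), 'joint_torque': array([ 1.00220059e-03, -5.82716739e+01,  2.93074644e+01,  6.99754223e+00,
        7.11113287e-03, -1.97905629e-04]), 'tcp_pos': array([ 0.23301065, -0.63296009,  0.22560109]), 'eef_rot': array([ 1.79901478e+02, -8.12798806e-03, -1.59794182e+02]), 'contact_force': array([ 0.57151607, -0.36820635, -0.13434033]), 'moment': array([-0.03630508,  0.01060586, -0.00795526]), 'gripper_force': 0.0, 'gripper_width': 0.08746814038249616} 0.0188
scene [[347.84307269   0.         248.41268926]
 [  0.         347.84307269 187.57335556]
 [  0.           0.           1.        ]] [[ 0.08464702  0.99635052  0.01097804]
 [ 0.82803168 -0.06421006 -0.55699246]
 [-0.55425483  0.05623792 -0.83044499]] [ 0.06231579 -0.36633088  1.57482334]
top [[417.45503692   0.         259.53469566]
 [  0.         417.45503692 184.53378764]
 [  0.           0.           1.        ]] [[-0.05012561 -0.99873742 -0.00331533]
 [-0.97839984  0.04977092 -0.2006405 ]
 [ 0.20055218 -0.0068135  -0.97965933]] [-0.08805094  0.50740292  1.48948996]
```

View pics/scene0.png

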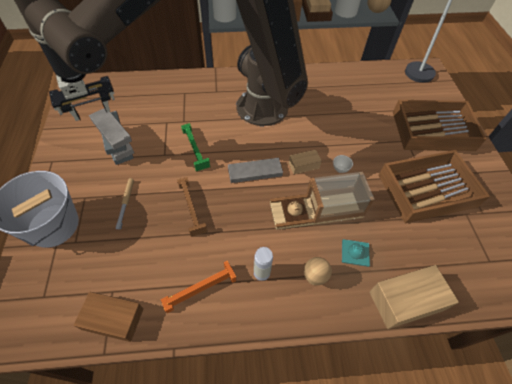

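View pics/top0.png

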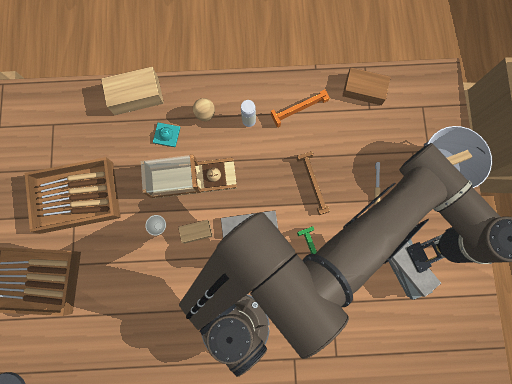

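Scene image: the pusher is the brown T around (192,206). The box is at (340,197), with its feed board around (275,212). In the top image the pusher is at (312,183) and the box and feed board at (190,175). I'll zoom in.

```bash
python3 - <<'E'
import cv2, numpy as np
t=cv2.imread("pics/top0.png");s=cv2.imread("pics/scene0.png")
a=cv2.resize(t[140:225,135:335],(800,340),interpolation=cv2.INTER_CUBIC)
cv2.imwrite("pics/ctop.png",a)
b=cv2.resize(s[165:245,170:380],(798,304),interpolation=cv2.INTER_CUBIC)
cv2.imwrite("pics/cscene.png",b)
E
```

```text
(no output)
```

View pics/ctop.png

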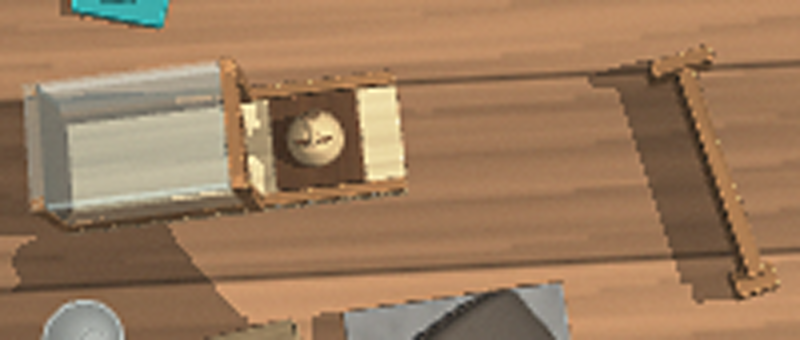

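View pics/cscene.png

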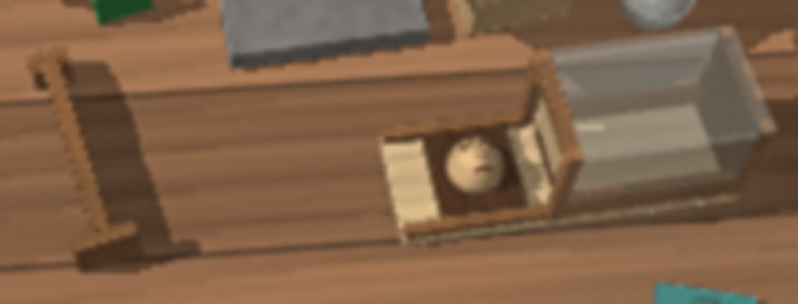

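The head is the far end, at top crop (682,60). The heel is the near end, at (755,282). The mask on its board is at (317,140), and the feed board's open end is at (402,135).

```bash
cat > h.py <<'E'
import numpy as np, cv2
CAL={"scene":(np.array([[347.84307269,0,248.41268926],[0,347.84307269,187.57335556],[0,0,1]]),np.array([[.08464702,.99635052,.01097804],[.82803168,-.06421006,-.55699246],[-.55425483,.05623792,-.83044499]]),np.array([.06231579,-.36633088,1.57482334])),
"top":(np.array([[417.45503692,0,259.53469566],[0,417.45503692,184.53378764],[0,0,1]]),np.array([[-.05012561,-.99873742,-.00331533],[-.97839984,.04977092,-.2006405],[.20055218,-.0068135,-.97965933]]),np.array([-.08805094,.50740292,1.48948996]))}
def ray(n,uv,z):
    K,R,t=CAL[n];C=-R.T@t;d=R.T@np.linalg.solve(K,[uv[0],uv[1],1.]);return C+d*(z-C[2])/d[2]
def proj(n,X):
    K,R,t=CAL[n];p=K@(R@np.asarray(X)+t);return p[:2]/p[2]
E
python3 - <<'E'
from h import *
np.set_printoptions(precision=4,suppress=True)
T=lambda x,y:("top",(135+(x+.5)/4-.5,140+(y+.5)/4-.5)); S=lambda x,y:("scene",(170+x/3.8,165+y/3.8))
for n in CAL: print(n,-CAL[n][1].T@CAL[n][2])
def show(l,a,z): print(l,*[ray(*p,z)[:2] for p in a])
show("board T",[T(270,97),T(358,90),T(365,183),T(277,190)],.024)
show("board S",[S(508,128),S(428,140),S(440,220),S(522,207)],.024)
show("frontwall T",[T(222,60),T(236,60),T(247,187),T(236,187)],.125)
show("frontwall S",[S(540,55),S(578,158)],.125)
show("open end T",[T(398,88),T(404,178)],.012)
show("open end S",[S(383,143),S(405,235)],.012)
show("handle T",[T(684,72),T(743,262)],.045)
show("handle S",[S(50,75),S(98,235)],.045)
show("head T",[T(652,68),T(708,48)],.045)
show("head S",[S(78,245),S(133,228)],.045)
show("heel T",[T(735,285),T(772,272)],.03)
show("heel S",[S(32,62),S(68,52)],.03)
E
```

```text
scene [ 1.1709 -0.1742  1.1031]
top [ 0.1933 -0.103   1.5607]
board T [0.599 0.1  ] [0.6016 0.0163] [0.5111 0.0127] [0.5086 0.0955]
board S [0.5152 0.0967] [0.5227 0.0178] [0.6092 0.0168] [0.6018 0.0947]
frontwall T [0.6085 0.1286] [0.6079 0.1162] [0.4919 0.1087] [0.4924 0.1183]
frontwall S [0.5016 0.1139] [0.6115 0.1264]
open end T [ 0.6048 -0.0211] [ 0.5165 -0.0234]
open end S [ 0.5154 -0.024 ] [ 0.616  -0.0156]
handle T [ 0.5978 -0.2916] [ 0.4153 -0.3326]
handle S [ 0.4337 -0.3405] [ 0.611  -0.2945]
head T [ 0.6032 -0.2619] [ 0.62   -0.3158]
head S [ 0.6196 -0.3122] [ 0.6065 -0.2632]
heel T [ 0.3964 -0.3258] [ 0.4068 -0.3609]
heel S [ 0.4063 -0.3608] [ 0.3969 -0.3256]
```

```bash
python3 - <<'E'
from h import *
np.set_printoptions(precision=4,suppress=True)
l=cv2.createLineSegmentDetector(1)
for n,(x0,y0,x1,y1) in {"top":(138,150,342,222),"scene":(170,168,380,240)}.items():
    g=cv2.cvtColor(cv2.imread(f"pics/{n}0.png"),cv2.COLOR_BGR2GRAY)[y0:y1,x0:x1]
    for s in l.detect(g)[0][:,0]:
        L=np.hypot(s[2]-s[0],s[3]-s[1])
        if L<12: continue
        a,b=s[:2]+(x0,y0),s[2:]+(x0,y0)
        r=[]
        for z in(.012,.045,.125):
            d=(ray(n,b,z)-ray(n,a,z))[:2];r.append(np.degrees(np.arctan2(d[1],d[0]))%180)
        print(n,a.round(1),b.round(1),"yaw@12,45,125",np.round(r,1))
E
```

```text
top [223.5 162.9] [226.  185.6] yaw@12,45,125 [4.3 4.3 4.3]
top [203.1 182. ] [201.  166.9] yaw@12,45,125 [6.5 6.5 6.5]
top [153.7 192.6] [193.4 188.3] yaw@12,45,125 [93.5 93.5 93.5]
top [235.9 183.3] [233.4 161.9] yaw@12,45,125 [4.4 4.4 4.4]
top [251.3 212.8] [269.9 209.6] yaw@12,45,125 [96.9 96.9 96.9]
top [241.7 220.4] [254.1 213.1] yaw@12,45,125 [117.7 117.7 117.7]
top [303.9 157.2] [321.9 208.3] yaw@12,45,125 [14.9 14.9 14.9]
top [150.9 170.5] [152.6 189.4] yaw@12,45,125 [5.2 5.2 5.2]
top [316.2 204. ] [189.9 210.4] yaw@12,45,125 [90. 90. 90.]
top [188.7 166.4] [152.4 170.6] yaw@12,45,125 [93.9 93.9 93.9]
top [273.7 157.3] [296.3 155.1] yaw@12,45,125 [92.8 92.8 92.8]
top [167.4 212. ] [142.4 213.3] yaw@12,45,125 [90.1 90.1 90.1]
top [202.4 163.4] [222.4 161.1] yaw@12,45,125 [93.8 93.8 93.8]
top [262.5 211.8] [271.5 221.4] yaw@12,45,125 [40.1 40.1 40.1]
top [339.9 202.6] [324.9 203.3] yaw@12,45,125 [89.8 89.8 89.8]
top [203.7 192.2] [174.8 195.1] yaw@12,45,125 [92.8 92.8 92.8]
top [339.9 156.2] [309.8 157.3] yaw@12,45,125 [89.2 89.2 89.2]
top [140.4 165.6] [142.  191.8] yaw@12,45
[... 3863 characters left out ...]
3 230.1] [271.9 226.8] yaw@12,45,125 [89.9 89.9 89.9]
scene [316.9 181.2] [354.5 177.5] yaw@12,45,125 [92.2 92.2 92.2]
scene [316.9 225.9] [303.1 227.2] yaw@12,45,125 [91.4 91.4 91.4]
scene [365.2 185.9] [368.7 197.6] yaw@12,45,125 [178.4 178.4 178.4]
scene [308.1 229.7] [288.1 230.3] yaw@12,45,125 [87.5 87.5 87.5]
scene [170.6 233.8] [186.9 233.2] yaw@12,45,125 [87.8 87.8 87.8]
scene [288.1 231. ] [269.5 233.5] yaw@12,45,125 [94. 94. 94.]
scene [306.9 185.3] [240.7 189.3] yaw@12,45,125 [89.7 89.7 89.7]
scene [269.3 233.1] [239.4 236.2] yaw@12,45,125 [92. 92. 92.]
scene [253.2 201.5] [209.4 205.1] yaw@12,45,125 [91.1 91.1 91.1]
scene [251.8 223.1] [224.3 225.2] yaw@12,45,125 [90.4 90.4 90.4]
```

```bash
python3 - <<'E'
from h import *
np.set_printoptions(precision=4,suppress=True)
print("can top T",ray("top",(248,105),.15),"S",ray("scene",(263,253),.15))
print("head_blank S",ray("scene",(318,268),.06),"T",ray("top",(204,108),.06))
print("green",ray("top",(308,238),.02))
print("orange",ray("top",(300,108),.03))
c=np.radians(4.3);u=np.array([-np.sin(c),np.cos(c)]);n=np.array([np.cos(c),np.sin(c)])
O=np.array([.552,.127])
f=lambda v,p,z:(lambda d:(d@u,d@n))(ray(v,p,z)[:2]-O)
for l,a in {"open T":[("top",p,.012) for p in((235.9,183.3),(233.4,161.9))],"open S":[("scene",p,.012) for p in((269.4,203.3),(274.3,224.6))],
"boardrear":[("top",(223.5,162.9),.024),("top",(226,185.6),.024),("scene",(285.2,221.2),.024),("scene",(280.5,201.5),.024)],
"roof":[("top",(187.4,154.7),.125),("top",(193.4,188.3),.125),("top",(143.7,160.3),.125),("scene",(310.5,177.9),.125),("scene",(360.8,171.6),.125)]}.items():
    print(l,*[np.array(f(*q)) for q in a])
E
```

```text
can top T [ 0.7753 -0.0861  0.15  ] S [ 0.7682 -0.0865  0.15  ]
head_blank S [0.7939 0.0882 0.06  ] T [0.8089 0.0831 0.06  ]
green [ 0.2997 -0.2813  0.02  ]
orange [ 0.802 -0.286  0.03 ]
open T [-0.1487 -0.0436] [-0.1488  0.0408]
open S [-0.1534 -0.0457] [-0.1532  0.0432]
boardrear [-0.1114  0.0384] [-0.1113 -0.0503] [-0.1148  0.0419] [-0.1141 -0.0401]
roof [0.0071 0.0574] [-0.0028 -0.0669] [0.1632 0.0564] [-0.0131 -0.0586] [ 0.1688 -0.0581]
```

```bash
python3 -m inch '0 0 0 0.0144 0.55; 0 0 0 0 0.55; 0 0 0 0 0.55; 0 0 0 0 0.55; 0 0 0 0 0.55; 0 0 0 0 0.55; 0 0 0 0 0.55; 0 0 0 0 0.55' 50
```

```text
time_s: 1.1
tcp_pos: [0.2332, -0.6334, 0.2266]
eef_rot: [-180.0, -0.0, -165.0]
contact_force: [-0.1, -0.5, 0.4]
gripper_width: 0.0483
gripper_force: 0.0
```

```bash
python3 -m inch '-0.251 0.197 0.064 0 0.55; -0.251 0.197 0.064 0 0.55; -0.251 0.197 0.064 0 0.55; -0.251 0.197 0.064 0 0.55; -0.251 0.197 0.064 0 0.55; -0.251 0.197 0.064 0 0.55; -0.251 0.197 0.064 0 0.55; -0.251 0.197 0.064 0 0.55'; python3 - <<'E'
from plant import *
from h import *
a=capture("scene")["color"];b=capture("top")["color"]
print(get_state()["tcp_pos"])
cv2.imwrite("pics/1.png",np.vstack([cv2.resize(a[130:250,130:330],(800,300*8//5),interpolation=3)])) 
cv2.imwrite("pics/1s.png",a);cv2.imwrite("pics/1t.png",b)
E
```

```text
time_s: 2.1
tcp_pos: [0.4638, -0.3257, 0.1498]
eef_rot: [-180.0, 0.0, -165.0]
contact_force: [1.1, 1.0, 0.8]
gripper_width: 0.0484
gripper_force: 0.0
[ 0.46466456 -0.32400932  0.14897122]
```

View pics/1.png

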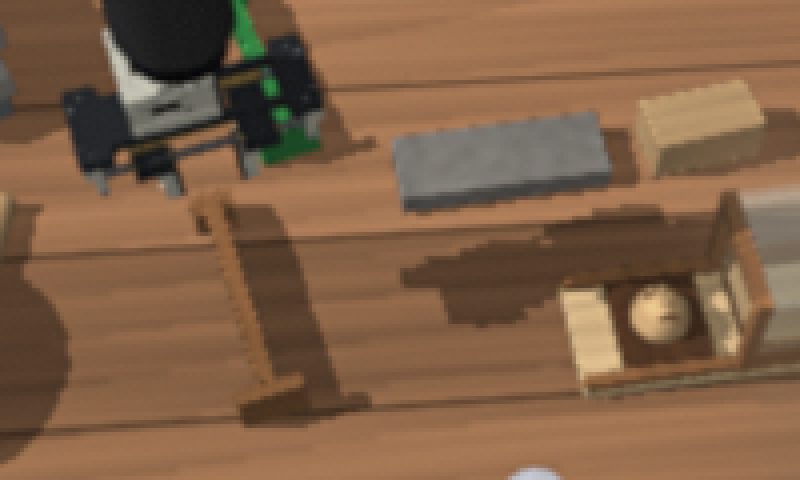

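Crop: the gripper is just above and behind the heel, with fingertips at about (168,185) and (245,165). That fits a hover over the handle. I'll lower it now.

```bash
python3 -m inch '0 0 0.13 0 0.55; 0 0 0.13 0 0.55; 0 0 0.13 0 0.55; 0 0 0.13 0 0.55; 0 0 0.13 0 0.55; 0 0 0.13 0 0.55; 0 0 0.13 0 0.55; 0 0 0 0 0.55' && python3 -m inch '0 0 0 0 0; 0 0 0 0 0; 0 0 0 0 0; 0 0 0 0 0; 0 0 0 0 0; 0 0 0 0 0; 0 0 0 0 0; 0 0 0 0 0' 50
```

```text
time_s: 3.2
tcp_pos: [0.4616, -0.327, 0.0122]
eef_rot: [179.9, -0.1, -165.0]
contact_force: [-0.5, -0.4, -0.1]
gripper_width: 0.0486
gripper_force: 0.0
time_s: 4.2
tcp_pos: [0.4632, -0.3272, 0.0138]
eef_rot: [-180.0, 0.0, -165.0]
contact_force: [-0.3, 0.5, 5.9]
gripper_width: 0.0157
gripper_force: 50.0
```

```bash
python3 -m inch '0 0 -0.05 0 0; 0 0 -0.08 0 0; 0 0 -0.1 0 0; 0 0 -0.1 0 0; 0 0 -0.1 0 0; 0 0 -0.1 0 0; 0 0 -0.06 0 0; 0 0 0 0 0' && python3 -m inch '0 0 0 -0.0275 0; 0 0 0 -0.0275 0; 0 0 0 -0.0275 0; 0 0 0 -0.0275 0; 0 0 0 -0.0275 0; 0 0 0 -0.0275 0; 0 0 0 -0.0275 0; 0 0 0 -0.0275 0'; python3 - <<'E'
from plant import *
from h import *
a=capture("scene")["color"];b=capture("top")["color"]
s=get_state();print(s["tcp_pos"],s["eef_rot"],s["joints"],s["gripper_width"])
cv2.imwrite("pics/2.png",np.vstack([cv2.resize(a[140:250,150:380],(800,383),interpolation=3)[:300],cv2.resize(b[130:260,130:360],(800,452),interpolation=3)[:300]]))
E
```

```text
time_s: 5.2
tcp_pos: [0.4632, -0.3271, 0.1025]
eef_rot: [-180.0, 0.1, -165.0]
contact_force: [0.0, -0.1, -2.2]
gripper_width: 0.0157
gripper_force: 50.0
time_s: 6.2
tcp_pos: [0.4623, -0.3268, 0.1009]
eef_rot: [179.9, 0.0, -85.5]
contact_force: [0.8, 0.0, -1.7]
gripper_width: 0.0155
gripper_force: 50.0
[ 0.46243009 -0.3267987   0.10103028] [ 1.79936607e+02  3.26458089e-02 -8.56551440e+01] [-1.54564624e+01  1.69823911e+01 -2.25463202e+01 -1.19680117e-02
 -5.05419936e+01  1.98089479e+01] 0.01566318180781747
```

View pics/2.png

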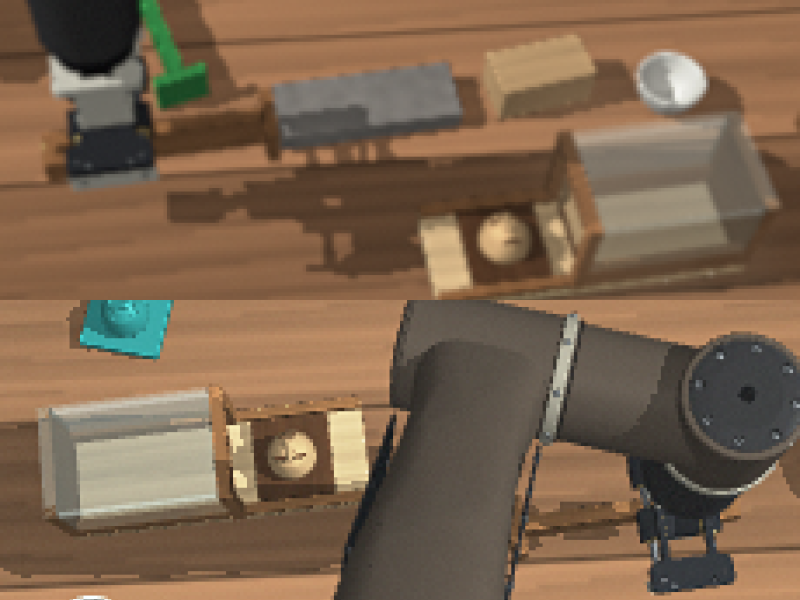

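The picture shows the pusher held level, with its head toward the lane (scene half around (270,120)), and nothing disturbed. Next I'll move behind the open end of the feed board.

```bash
python3 -m inch '-0.101 -0.102 0 0 0; -0.101 -0.102 0 0 0; -0.101 -0.102 0 0 0; -0.101 -0.102 0 0 0; -0.101 -0.102 0 0 0; -0.101 -0.102 0 0 0; -0.101 -0.102 0 0 0; -0.101 -0.102 0 0 0' && python3 -m inch '0 0 0 0 0; 0 0 0.08 0 0; 0 0 0.08 0 0; 0 0 0.08 0 0; 0 0 0.08 0 0; 0 0 0.08 0 0; 0 0 0.06 0 0; 0 0 0 0 0'; python3 - <<'E'
from plant import *
from h import *
s=get_state();p=s["tcp_pos"];print(p,s["eef_rot"])
O=np.array([.551,.127]);c=np.radians(4.3);u=np.array([-np.sin(c),np.cos(c)]);n=np.array([np.cos(c),np.sin(c)])
print("lane x, lateral",(p[:2]-O)@u,(p[:2]-O)@n)
a=capture("scene")["color"]
cv2.imwrite("pics/3.png",cv2.resize(a[150:250,170:370],(800,400),interpolation=3))
E
```

```text
time_s: 7.3
tcp_pos: [0.5769, -0.196, 0.1017]
eef_rot: [180.0, -0.0, -85.8]
contact_force: [1.3, 0.3, -1.4]
gripper_width: 0.0161
gripper_force: 50.0
time_s: 8.3
tcp_pos: [0.5754, -0.1971, 0.0318]
eef_rot: [179.9, 0.0, -85.8]
contact_force: [-0.1, 0.1, -1.3]
gripper_width: 0.0159
gripper_force: 50.0
[ 0.57537848 -0.19707414  0.03184373] [ 1.79909235e+02  9.67355830e-03 -8.57721259e+01]
lane x, lateral -0.324989783794392 1.1190940223864958e-05
```

View pics/3.png

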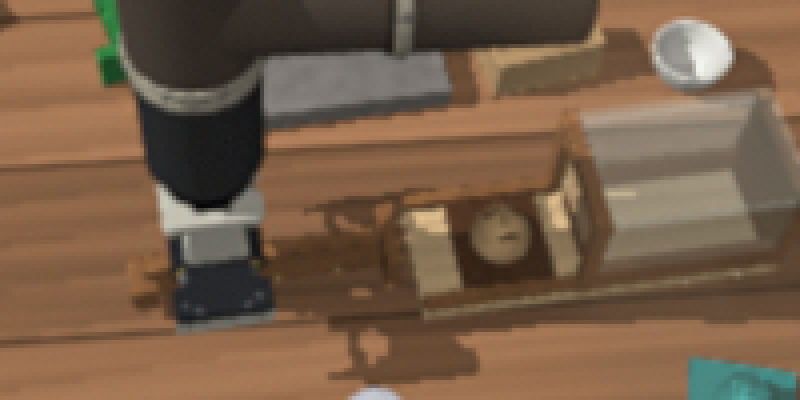

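The head (crop (397,248)) sits just behind the feed board's open end, centred on it. I'll lower slightly and feed slowly.

```bash
python3 -m inch '-0.05 0 0 0 0; -0.05 0 0 0 0; -0.05 0 0.015 0 0; -0.05 0 0 0 0; -0.05 0 0 0 0; -0.05 0 0 0 0; -0.05 0 0 0 0; -0.05 0 0 0 0' && python3 -m inch '-0.05 0 0 0 0; -0.05 0 0 0 0; -0.05 0 0 0 0; -0.05 0 0 0 0; -0.05 0 0 0 0; -0.05 0 0 0 0; -0.05 0 0 0 0; -0.05 0 0 0 0' && python3 -m inch '-0.05 0 0 0 0; -0.05 0 0 0 0; -0.05 0 0 0 0; -0.05 0 0 0 0; -0.05 0 0 0 0; -0.05 0 0 0 0; -0.05 0 0 0 0; -0.05 0 0 0 0'; python3 - <<'E'
from plant import *
from h import *
s=get_state();p=s["tcp_pos"];print(p,s["eef_rot"],s["gripper_width"])
a=capture("scene")["color"]
cv2.imwrite("pics/4.png",cv2.resize(a[150:250,200:400],(800,400),interpolation=3))
E
```

```text
time_s: 9.35
tcp_pos: [0.5715, -0.1369, 0.0306]
eef_rot: [-180.0, -0.0, -85.8]
contact_force: [-0.5, -1.3, -2.2]
gripper_width: 0.0155
gripper_force: 50.0
time_s: 10.35
tcp_pos: [0.567, -0.077, 0.0305]
eef_rot: [180.0, -0.0, -85.8]
contact_force: [0.1, -1.8, -1.4]
gripper_width: 0.0155
gripper_force: 50.0
time_s: 11.35
tcp_pos: [0.5625, -0.0171, 0.0305]
eef_rot: [180.0, 0.0, -85.8]
contact_force: [-0.7, -2.9, -0.7]
gripper_width: 0.0159
gripper_force: 50.0
[ 0.56254828 -0.01710351  0.03050612] [ 1.79994956e+02  1.13125347e-04 -8.57710390e+01] 0.01591961562475622
```

View pics/4.png

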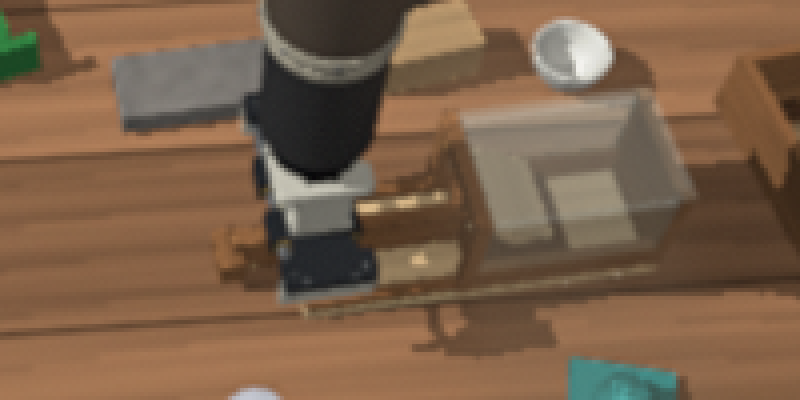

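The carving is now inside the box, under the raised flap (around (510,200)), and the pusher is straight. About 60 mm remain, and I'll do the last stretch slowly while watching the force.

```bash
python3 -m inch '-0.05 0 0 0 0; -0.05 0 0 0 0; -0.05 0 0 0 0; -0.05 0 0 0 0; -0.05 0 0 0 0; -0.05 0 0 0 0; -0.03 0 0 0 0; -0.01 0 0 0 0' && python3 -m inch '-0.01 0 0 0 0; -0.01 0 0 0 0; -0.01 0 0 0 0; -0.01 0 0 0 0; -0.01 0 0 0 0; 0 0 0 0 0; 0 0 0 0 0; 0 0 0 0 0'
```

```text
time_s: 12.4
tcp_pos: [0.5588, 0.0336, 0.0305]
eef_rot: [180.0, 0.0, -85.8]
contact_force: [0.3, -2.5, -1.4]
gripper_width: 0.0158
gripper_force: 50.0
time_s: 13.4
tcp_pos: [0.5584, 0.0409, 0.0305]
eef_rot: [-180.0, 0.0, -85.8]
contact_force: [0.1, 0.6, -2.6]
gripper_width: 0.016
gripper_force: 50.0
```

```bash
python3 -m inch '-0.007 0 0 0 0; -0.007 0 0 0 0; -0.007 0 0 0 0; -0.007 0 0 0 0; 0 0 0 0 0; 0 0 0 0 0; 0 0 0 0 0; 0 0 0 0 0'; python3 -c "
from plant import *
print(get_state()['tcp_pos'],get_state()['contact_force'])"
```

```text
time_s: 14.4
tcp_pos: [0.558, 0.045, 0.0305]
eef_rot: [-180.0, 0.0, -85.8]
contact_force: [0.5, 0.1, -2.5]
gripper_width: 0.0156
gripper_force: 50.0
[0.55804911 0.04503604 0.03049719] [ 0.52017886  0.10607295 -2.54781835]
```

```bash
python3 -m inch '-0.007 0 0 0 0; -0.007 0 0 0 0; -0.007 0 0 0 0; -0.007 0 0 0 0; 0 0 0 0 0; 0 0 0 0 0; 0 0 0 0 0; 0 0 0 0 0'; python3 - <<'E'
from plant import *
from h import *
s=get_state();print(s['tcp_pos'],s['contact_force'])
a=capture("scene")["color"];cv2.imwrite("pics/5s.png",a)
b=capture("top")["color"];cv2.imwrite("pics/5t.png",b)
cv2.imwrite("pics/5.png",np.vstack([cv2.resize(a[165:230,280:380],(460,299),interpolation=3),cv2.resize(b[145:210,135:235],(460,299),interpolation=3)]))
c=np.radians(4.3);u=np.array([-np.sin(c),np.cos(c)]);O=np.array([.551,.127])
for l,p,q in(("rear",.075,.024),("front",.165,.024),("face",.075,.057),("wallfloor",.165,.012)):
  X=[*(O+u*p),q];print(l,(proj("scene",X)-(280,165))*4.6,(proj("top",X)-(135,145))*4.6+(0,299))
E
```

```text
time_s: 15.4
tcp_pos: [0.5577, 0.0492, 0.0305]
eef_rot: [-180.0, 0.0, -85.8]
contact_force: [0.7, 0.1, -3.0]
gripper_width: 0.0158
gripper_force: 50.0
[0.55773964 0.04921641 0.03049535] [ 0.6821678   0.12320912 -3.00167181]
rear [246.87605047 178.44264492] [186.10958033 455.27687712]
front [355.86632618 163.65821274] [ 76.5478533 468.7663543]
face [256.03629159 156.31178358] [177.8630709  446.49314707]
wallfloor [351.8084536  171.53107306] [ 80.28008153 471.77536358]
```

View pics/5.png

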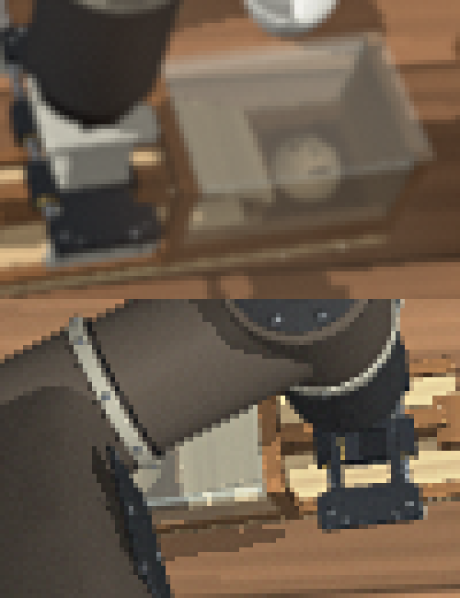

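The scene half shows the dome at about (308,168), with the board close to the back wall. There is no stop force yet, so I'll keep creeping.

```bash
python3 -m inch '-0.006 0 0 0 0; -0.006 0 0 0 0; -0.006 0 0 0 0; 0 0 0 0 0; 0 0 0 0 0; 0 0 0 0 0; 0 0 0 0 0; 0 0 0 0 0'; python3 - <<'E'
from h import *
print(ray("scene",(280+308/4.6,165+168/4.6),.035), .551-.075*.12,.127+.1197)
E
```

```text
time_s: 16.5
tcp_pos: [0.5575, 0.0508, 0.0306]
eef_rot: [180.0, -0.1, -85.8]
contact_force: [0.9, -7.5, -1.8]
gripper_width: 0.0156
gripper_force: 50.0
[0.54607036 0.24810363 0.035     ] 0.542 0.2467
```

```bash
python3 -m inch '-0.006 0 0 0 0; -0.006 0 0 0 0; 0 0 0 0 0; 0 0 0 0 0; 0 0 0 0 0; 0 0 0 0 0; 0 0 0 0 0; 0 0 0 0 0'
```

```text
time_s: 17.5
tcp_pos: [0.5572, 0.0509, 0.0309]
eef_rot: [179.9, -0.2, -85.8]
contact_force: [2.8, -16.4, 0.7]
gripper_width: 0.0161
gripper_force: 50.0
```

The carving is hard against the back wall (16 N, no further movement). Now I'll draw the pusher out.

```bash
python3 -m inch '0.03 0 0 0 0; 0.07 0 0 0 0; 0.07 0 0 0 0; 0.07 0 0 0 0; 0.07 0 0 0 0; 0.07 0 0 0 0; 0.07 0 0 0 0; 0.07 0 0 0 0' && python3 -m inch '0.07 0 0 0 0; 0.07 0 0 0 0; 0.07 0 0 0 0; 0.07 0 0 0 0; 0.07 0 0 0 0; 0.07 0 0 0 0; 0.07 0 0 0 0; 0.07 0 0 0 0' && python3 -m inch '0.07 0 0 0 0; 0.07 0 0 0 0; 0.07 0 0 0 0; 0.07 0 0 0 0; 0.07 0 0 0 0; 0.07 0 0 0 0; 0.07 0 0 0 0; 0.07 0 0 0 0' && python3 -m inch '0.03 0 0 0 0; 0 0 -0.06 0 0; 0 0 -0.08 0 0; 0 0 -0.08 0 0; 0 0 -0.08 0 0; 0 0 -0.08 0 0; 0 0 -0.08 0 0; 0 0 0 0 0'; python3 - <<'E'
from plant import *
from h import *
s=get_state();print(s['tcp_pos'],s['contact_force'])
a=capture("scene")["color"]
cv2.imwrite("pics/6.png",cv2.resize(a[150:250,180:380],(800,400),interpolation=3))
E
```

```text
time_s: 18.5
tcp_pos: [0.5633, -0.0249, 0.0306]
eef_rot: [-180.0, -0.0, -85.8]
contact_force: [1.3, -0.4, -2.3]
gripper_width: 0.016
gripper_force: 50.0
time_s: 19.5
tcp_pos: [0.5694, -0.1086, 0.0305]
eef_rot: [-180.0, 0.0, -85.8]
contact_force: [0.4, -0.1, -0.9]
gripper_width: 0.016
gripper_force: 50.0
time_s: 20.5
tcp_pos: [0.5756, -0.1924, 0.0305]
eef_rot: [180.0, 0.0, -85.8]
contact_force: [-0.0, -0.1, -2.2]
gripper_width: 0.0161
gripper_force: 50.0
time_s: 21.5
tcp_pos: [0.5766, -0.1962, 0.1008]
eef_rot: [-179.9, -0.0, -85.8]
contact_force: [0.6, 0.0, -1.8]
gripper_width: 0.0158
gripper_force: 50.0
[ 0.576602   -0.19624171  0.10080279] [ 0.57762778  0.03591704 -1.78230386]
```

View pics/6.png

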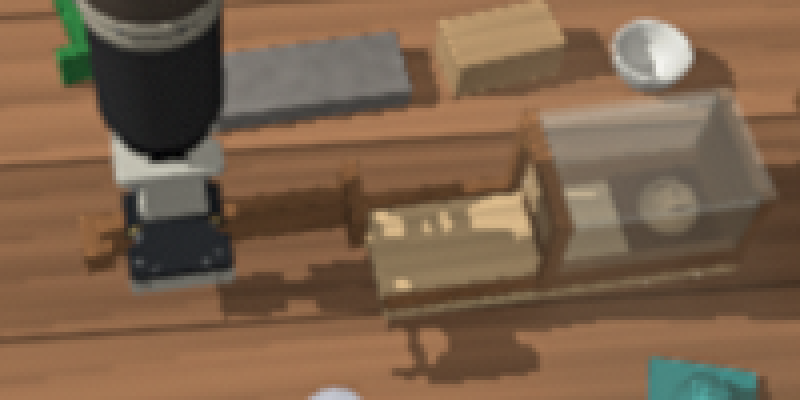

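The carving is at the back wall (dome (667,207)), the flap hangs shut, and the pusher is clear. I'll return it to its original pose.

```bash
python3 -m inch '0.1015 0.1025 0 0 0; 0.1015 0.1025 0 0 0; 0.1015 0.1025 0 0 0; 0.1015 0.1025 0 0 0; 0.1015 0.1025 0 0 0; 0.1015 0.1025 0 0 0; 0.1015 0.1025 0 0 0; 0.1015 0.1025 0 0 0' && python3 -m inch '0 0 0 0.0275 0; 0 0 0 0.0275 0; 0 0 0 0.0275 0; 0 0 0 0.0275 0; 0 0 0 0.0275 0; 0 0 0 0.0275 0; 0 0 0 0.0275 0; 0 0 0 0.0275 0' && python3 -m inch '0 0 0 0 0; 0 0 0.08 0 0; 0 0 0.1 0 0; 0 0 0.1 0 0; 0 0 0.1 0 0; 0 0 0.08 0 0; 0 0 0.06 0 0; 0 0 0 0 0'
```

```text
time_s: 22.55
tcp_pos: [0.4613, -0.3278, 0.0995]
eef_rot: [-180.0, -0.0, -85.8]
contact_force: [0.3, 0.6, -1.6]
gripper_width: 0.0156
gripper_force: 50.0
time_s: 23.55
tcp_pos: [0.4617, -0.3273, 0.0995]
eef_rot: [180.0, -0.0, -165.3]
contact_force: [-0.0, -0.2, -2.0]
gripper_width: 0.0159
gripper_force: 50.0
time_s: 24.55
tcp_pos: [0.4618, -0.3266, 0.0208]
eef_rot: [180.0, -0.1, -165.0]
contact_force: [-0.5, 0.7, -1.4]
gripper_width: 0.0156
gripper_force: 50.0
```

Now 7 mm remain; I'll lower gently until it touches.

```bash
python3 -m inch '0 0 0.015 0 0; 0 0 0.01 0 0; 0 0 0.008 0 0; 0 0 0.007 0 0; 0 0 0.004 0 0; 0 0 0 0 0; 0 0 0 0 0; 0 0 0 0 0'
```

```text
time_s: 25.55
tcp_pos: [0.4622, -0.3267, 0.0149]
eef_rot: [-180.0, 0.0, -165.0]
contact_force: [0.1, -0.6, -1.6]
gripper_width: 0.016
gripper_force: 50.0
```

```bash
python3 -m inch '0 0 0.004 0 0; 0 0 0.003 0 0; 0 0 0.002 0 0; 0 0 0 0 0; 0 0 0 0 0; 0 0 0 0 0; 0 0 0 0 0; 0 0 0 0 0'
```

```text
time_s: 26.55
tcp_pos: [0.4621, -0.3267, 0.0138]
eef_rot: [-180.0, 0.0, -165.0]
contact_force: [-1.5, 2.1, 5.8]
gripper_width: 0.0154
gripper_force: 50.0
```

Touching, with the same reading as at the grasp. I'll open to the earlier width and rise.

```bash
python3 -m inch '0 0 0 0 0.55; 0 0 0 0 0.55; 0 0 0 0 0.55; 0 0 0 0 0.55; 0 0 0 0 0.55; 0 0 0 0 0.55; 0 0 0 0 0.55; 0 0 0 0 0.55' && python3 -m inch '0 0 -0.05 0 0.55; 0 0 -0.1 0 0.55; 0 0 -0.15 0 0.55; 0 0 -0.2 0 0.55; 0 0 -0.2 0 0.55; 0 0 -0.2 0 0.55; 0 0 -0.2 0 0.55; 0 0 0 0 0.55' && python3 -m inch '0.25 -0.2 0 0 0.55; 0.25 -0.2 0 0 0.55; 0.25 -0.2 0 0 0.55; 0.25 -0.2 0 0 0.55; 0.25 -0.2 0 0 0.55; 0.25 -0.2 0 0 0.55; 0 0 0 0 0.55; 0 0 0 0 0.55'; python3 - <<'E'
from plant import *
from h import *
a=capture("scene")["color"]
cv2.imwrite("pics/7.png",cv2.resize(a[140:260,170:380],(800,457),interpolation=3))
E
```

```text
time_s: 27.55
tcp_pos: [0.4622, -0.3267, 0.0136]
eef_rot: [-180.0, 0.0, -165.0]
contact_force: [-0.1, 0.5, -0.1]
gripper_width: 0.0483
gripper_force: 0.0
time_s: 28.55
tcp_pos: [0.4637, -0.3274, 0.1826]
eef_rot: [-179.8, 0.3, -164.9]
contact_force: [0.1, 0.3, 0.2]
gripper_width: 0.0484
gripper_force: 0.0
time_s: 29.55
tcp_pos: [0.2912, -0.5586, 0.1784]
eef_rot: [180.0, -0.0, -165.0]
contact_force: [0.2, 0.5, -0.0]
gripper_width: 0.0481
gripper_force: 0.0
```

View pics/7.png

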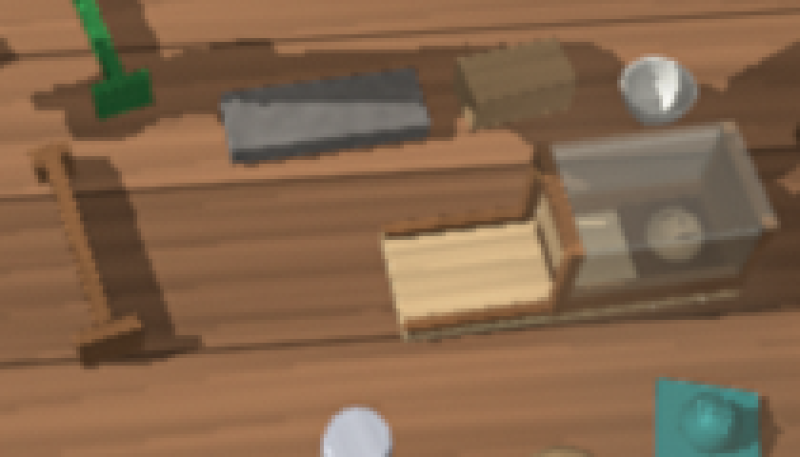

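The pusher stands where it started ((50,160) to (110,340)). The flap is shut, the carving is home at (675,232), and the other things are unmoved.

```bash
python3 -c "
from plant import *
print(close_job())"
```

```text
the job is handed in; nothing more can be done
None
```

The carving is home against the back wall of the dust box, the flap is shut, the pusher stands back in its original place, and the job was handed in at about 30 s; no verdict was returned.

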